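Load the last spice jar and clip the storage box shut

ROBOT

A 6-joint arm with a two-finger parallel gripper is mounted at the origin on a cart in front of the work surface, level with it; the furniture and walls round the work are solid. World frame = base frame: x ahead of the robot, y to its left, z up, the work surface at z = 0. Lengths are in m, angles in rad, forces in N, time in s.
With the tool pointing down it reaches from about 0.275 to 0.975 m from the base axis. Payload 8.4 kg.
Tool frame: the origin (TCP) lies between the finger pads; the fingertips stand 14 mm ahead of it and the grasp point (between the pads) lies 5 mm behind it; z points along the fingers, y is the line along which they close (so a half turn about z gives the same grasp; the last joint's range is limited). The gripper opens to 92 mm and grips with 3 to 60 N. Pads are 20 mm wide; open, the fingers measure 128 mm over their backs; the gripper's body (75 mm by 189 mm) begins 69 mm behind the grasp point.
Start: joints at [1.318, 0.353, 1.633, -0, 1.155, -0.002], TCP at [0.155, 0.605, 0.229] pointing down, gripper open.
Joint ranges: [-2.63, 2.63], [-0.92, 2.1], [0.06, 2.66], [-1.3, 4.44], [0, 2.69], [-3.02, 3.02]. Speed limits (rad/s): [2.22, 2.22, 2.79, 3.14, 3.14, 3.14].

INTERFACE

Orientations are given as a unit quaternion [w, x, y, z].
In Python, from workcell import robot gives the robot as it stands. Calls block until the motion is done:
- robot.reach(position, orientation): joint-space move of the TCP to a pose.
- robot.servo_line(position, rotation=None, max_speed=0.15, guard=None): straight line of the TCP; rotation=None keeps the orientation; max_speed is the mean speed in m/s. With guard (N) it stops when the force on the tool has changed by that much, and returns True; else False.
- robot.set_joints(angles): joint-space move.
- robot.grip(opening, force=None): finger opening in m; force is the grip in N (None keeps the last); returns when the fingers have stopped.
- robot.sleep(seconds).
- robot.solve_ik(position, orientation): joint angles nearest the present ones, or None.
- robot.get_state(): the state.
- robot.snapshot(name): name is "scene" or "top"; returns (picture, depth): 384x512x3 uint8, blue, green, red; 384x512 float32, m along the optical axis (not along the pixel's ray), 0 where there is no reading.
- robot.get_calibration(name): a dict with "camera_matrix" (3x3 intrinsics, pixels), "world_to_cam" (4x4, takes a point from world to camera coordinates). Camera axes: x right, y down, z forward; pixel columns grow to the right and rows downward; lengths in m; the calibration is good to about 2 mm. A picture is of the moment at which its call begins. get_calibration takes no time and is no camera call.
A pose or a line that the arm cannot do raises robot.Unreachable and nothing moves.
- robot.finish_job(): hands the job in; it is judged then, once.
The state is a dict: "clock": time; "qpos": joint angles; "qd": joint speeds; "tau": joint torques, N m; "tcp_pos": TCP position; "ee_rot": TCP orientation; "contact_force": force on the tool from outside, world axes, zero at the start; "ft_torque": the same for the moment, N m; "width": finger opening in m; "gripper_force": force on a finger pad.
Only numpy, scipy, OpenCV 4.12 (cv2) and the standard library are available. Lean on these libraries where they do the work, as an engineer would, in place of code of your own. Each camera call takes 0.05 s, during which the arm holds its last target. There are 200 camera calls.

TASK

Stand the red-capped spice jar upright on the cork pad in the empty half of the white storage box, next to the gold-capped jar. Then fit the blue lid squarely and fully down on the box and fold both of its end clips down flat against the box. Do not shift or tip the drinking glass and the tin that stand on either side of the jar, and leave the gold-capped jar standing in its half.

Things in the scene. Friction and masses are not known exactly. Their poses are not given: they have to be found in the camera images.
- box: White open-topped storage box fixed to the worktop, 156 (x) x 170 (y) x 120 (z) mm outside, walls and floor 4 mm, origin at the centre of its underside. A divider (top 54 mm above the worktop) at its y = 0 parts it into two compartments, each 148 (x) x 79 (y) mm inside. It stands to the left or right, long axis (y) roughly across the robot's view.
- pad_top (a point): Centre of the top of a 50 x 50 x 2 mm cork pad fixed on the floor of the empty compartment, 6 mm above the worktop; axes as the box. The jar is to stand on it, near its centre. Between the jar and the walls there is 42 mm or more along the box's x but some 15 mm along its y: fingers fit in along the box's x.
- jar_red_mid (a point): Centre, half-way up, of the loose red-capped spice jar: 47 mm square-round, 97 mm tall, about 0.11 kg, this point 48.5 mm above its base; z up the jar. The cap (45 mm dia, top 21 mm) is red, green in the middle of its top. Glass and tin stand on either side of it along its own x, at +75 and -75 mm (centre to centre); along its y it is free on both sides.
- jar_gold_mid (a point): Centre of the loose spice jar with the gold cap, 42 mm wide, 96 mm tall, that already stands in the other compartment; this point 48 mm above its base. Leave it standing there.
- lid_handle (a point): Centre of the bar handle of the loose blue lid (0.25 kg); z up. The bar runs along this point's x: 72 long, 14 thick (y), 16 mm high, its underside 20 mm above the lid's top. The point lies 36 mm above the plate's underside, so 156 mm above the worktop when the lid is home. The lid starts lying on the worktop, roughly a quarter turn from the box; it fits either way round.
- lid_base (a point): Centre of the underside of the lid's plate, the face that rests on the box rim (120 mm above the worktop when home). Plate 154 (x) x 168 (y) x 8 mm; under it a plug 143 x 157 mm, 8 mm deep, that fits into the box mouth (148 x 162 mm) and on which the lid lies at the start. Axes as the handle's.
- clip_a (a joint): Hinged white clip at the lid's +y end, axis along the lid's x, 88.5 mm from its centre, 4 mm above the plate's underside. 0 = folded down flat along the box wall, 1.57 = level outward, more = raised. Flap 56 mm wide, 5 thick, 40 long, with an outward lip 4 mm thick at its free edge, 9 mm in all. Stays where left (light friction, about 1 N at its edge), no snap.
- clip_b (a joint): The same clip at the lid's -y end; same meaning.
- clip_a_edge (a point): Middle of the free edge of clip_a, 40 mm from its hinge.
- clip_b_edge (a point): Middle of the free edge of clip_b, 40 mm from its hinge.
- glass_mid (a point): Centre of the loose empty drinking glass, 65 mm diameter, 84 mm tall (a bystander, 42 mm above its base).
- tin_mid (a point): Centre of the loose food tin, 75 mm diameter, 110 mm tall (a bystander, 55 mm above its base).
There are look-alikes about, which are no part of the job. Leave any turquoise look-alike of the part that bears jar_red_mid alone.

How it is judged:
On the way, in this order (a step that is already met when the one before it is completed fails the run):
1. the red-capped jar stands upright on the cork pad, released (horizontal distance between jar_red_mid and pad_top below 0.02 m and angle between jar_red_mid's own z axis and vertical below 0.12 rad and z of jar_red_mid in the frame of pad_top between 0.0425 and 0.0545 m and contact force between the fingers and jar_red below 0.1 N and linear speed of jar_red below 0.03 m/s), for 0.2 s.
2. the lid lies level and fully down on the box, released (z of lid_handle in the frame of box between 0.153 and 0.159 m and x of lid_handle in the frame of box between -0.006 and 0.006 m and y of lid_handle in the frame of box between -0.006 and 0.006 m and angle between lid_handle's own z axis and vertical below 0.04 rad and angle between the x axis of lid_handle and the x axis of box, either way round below 0.08 rad and contact force between the fingers and lid below 0.1 N), for 0.2 s.
3. both clips are folded down (value of joint each of clip_a, clip_b below 0.15 rad), for 0.2 s.
At the end, for the whole second after the job is handed in: Red-capped jar upright (0.12 rad) on the cork pad within 20 mm of its centre; gold-capped jar upright in the box; lid level and home on the box (3 mm in height, 6 mm sideways, 0.08 rad turn); both clips within 0.15 rad of flat; all still and released (all of step 3 and horizontal distance between jar_red_mid and pad_top below 0.02 m and angle between jar_red_mid's own z axis and vertical below 0.12 rad and z of jar_red_mid in the frame of pad_top between 0.0425 and 0.0545 m and angle between jar_gold_mid's own z axis and vertical below 0.15 rad and height (world z) of jar_gold_mid below 0.075 m and horizontal distance between jar_gold_mid and box below 0.08 m and z of lid_handle in the frame of box between 0.153 and 0.159 m and x of lid_handle in the frame of box between -0.006 and 0.006 m and y of lid_handle in the frame of box between -0.006 and 0.006 m and angle between lid_handle's own z axis and vertical below 0.04 rad and angle between the x axis of lid_handle and the x axis of box, either way round below 0.08 rad and linear speed of each of lid, jar_red below 0.03 m/s and contact force between the fingers and anything else below 0.1 N); the robot touches nothing.
It fails at once if the glass or the tin is shifted by more than 30 mm or tipped (distance of any of glass_mid, tin_mid from where it was at the start of the episode above 0.03 m or angle between any of glass_mid, tin_mid's own z axis and vertical above 0.35 rad).
It fails at once if the gold-capped jar is tipped over or taken out (angle between jar_gold_mid's own z axis and vertical above 0.5 rad or height (world z) of jar_gold_mid above 0.12 m).
It also fails if it takes over 69 s, if anything falls off the work surface, if the arm or the gripper's body presses on something with over 40 N, if the wrist force passes 120 N, or if a joint passes its speed limit or range.

## Working session

There is one attempt and no reset: what is moved stays moved. The work goes in short steps, each a Python script; the robot and the scene stay as the last script left them, time stands still between calls to the robot, and variables do not carry over. Pictures are saved under pics/ and viewed, at most 10 in all, crops included, and the job is handed in when it is done.

```bash
ls; mkdir -p pics; python3 - <<'E'
from workcell import robot
import cv2,numpy as np
for n in("scene","top"):
    p,d=robot.snapshot(n); cv2.imwrite(f"pics/{n}0.png",p); np.savez(f"{n}0.npz",p=p,d=d,K=robot.get_calibration(n)["camera_matrix"],T=robot.get_calibration(n)["world_to_cam"])
    T=np.array(robot.get_calibration(n)["world_to_cam"]);print(n,-T[:3,:3].T@T[:3,3],T[2,:3])
print(robot.get_state())
E
```

```text
pics
scene [-0.08297421 -0.60548934  1.00564083] [ 0.48303947  0.47362724 -0.73644424]
top [0.42264362 0.01197411 1.37751452] [ 0.08906547 -0.00874288 -0.9959874 ]
{'clock': 0.1, 'qpos': array([ 1.31759209e+00,  3.53599685e-01,  1.63401668e+00, -1.36272641e-05,
        1.15519458e+00, -2.39242088e-03]), 'qd': array([ 0.00064285, -0.00274188,  0.00192346, -0.00041099,  0.00118621,
       -0.00197159]), 'tau': array([-7.19419568e-04, -5.94905591e+01, -3.34931839e+01,  6.98646647e-02,
        1.84031250e-02, -7.95871870e-05]), 'tcp_pos': array([0.15501728, 0.60505303, 0.2279442 ]), 'ee_rot': array([-7.14545882e-05,  1.25074707e-01,  9.92147140e-01, -6.04969464e-04]), 'contact_force': array([ 0.51147859,  0.55317736, -0.588095  ]), 'ft_torque': array([ 0.02709515, -0.02447868, -0.02724182]), 'gripper_force': 0.0, 'width': 0.09198071076851189}
```

View pics/top0.png

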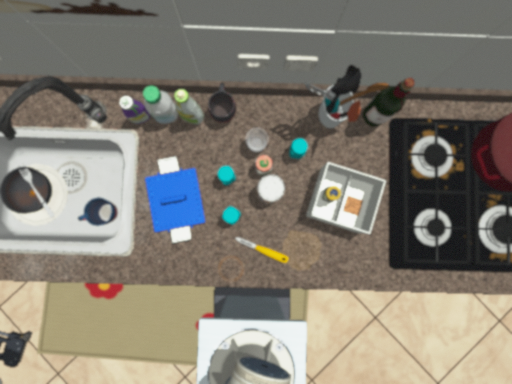

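View pics/scene0.png

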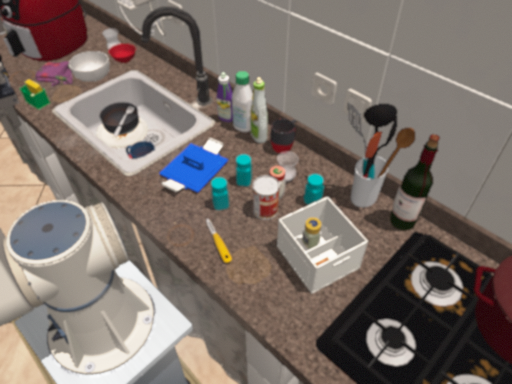

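The top view shows the lid at about (175,200) with its clips at (168,165) and (180,235). The red jar is at (263,163), between the glass (257,139) and the tin (271,188). The box is at (346,198), with the gold jar at (332,194) and the pad at (353,205). Next I'll measure these from the depth image.

```bash
cat > vis.py <<'E'
import numpy as np,cv2
def world(p,d,K,T):
    h,w=d.shape;u,v=np.meshgrid(np.arange(w),np.arange(h))
    c=np.stack([(u-K[0,2])/K[0,0]*d,(v-K[1,2])/K[1,1]*d,d],-1)
    W=(c-T[:3,3])@T[:3,:3]; W[d==0]=np.nan; return W
def plane(uv,z,K,T):
    uv=np.atleast_2d(uv).astype(float);r=np.c_[(uv-[K[0,2],K[1,2]])/[K[0,0],K[1,1]],np.ones(len(uv))]@T[:3,:3]
    c=-T[:3,:3].T@T[:3,3]; return (c+r*((z-c[2])/r[:,2])[:,None])[:,:2]
def rect(P):
    c,s,a=cv2.minAreaRect(P.astype(np.float32)); return np.round(c,4),np.round(s,4),round(a,1)
def big(m):
    n,l,s,c=cv2.connectedComponentsWithStats(m.astype(np.uint8)); 
    return l==1+np.argmax(s[1:,4])
E
python3 - <<'E'
from vis import *
for n in("top","scene"):
    f=np.load(n+"0.npz");p,d,K,T=f["p"],f["d"],f["K"],f["T"];W=world(p,d,K,T);x,y,z=np.moveaxis(W,-1,0)
    hsv=cv2.cvtColor(p,cv2.COLOR_BGR2HSV);H,S,V=cv2.split(hsv)
    print(n,"fx",K[0,0],"table z",np.nanmedian(z[(abs(x-.5)<.2)&(abs(y)<.3)]))
    box=big((z>.1)&(z<.14)&(y<-.1)&(y>-.45)&(x<.6)&(x>.2)); P=W[box]; print("rim z",np.median(P[:,2]),"rect",rect(P[:,:2]),len(P))
    uv=np.argwhere(box)[:,::-1]; print(" planeproj",rect(plane(uv,.12,K,T)))
    blue=big((H>105)&(H<125)&(S>150)&(y>.1)&(x>.2)&(y<.5)&(x<.7)); P=W[blue]; print("lid",np.nanpercentile(P[:,2],[5,50,95,99]))
    top=blue&(z<.025); print(" plate rect",rect(plane(np.argwhere(top)[:,::-1],.016,K,T)))
    hd=blue&(z>.034); Q=W[hd]; print(" handle",len(Q),Q.mean(0),rect(Q[:,:2]))
    wc=(S<60)&(V>170)&(x>.25)&(x<.7)&(y>.12)&(y<.5)
    nn,l,s,c=cv2.connectedComponentsWithStats(wc.astype(np.uint8))
    for i in range(1,nn):
        if s[i,4]>30: P=W[l==i]; print(" white",c[i],s[i,4],np.nanmean(P,0),np.nanpercentile(P[:,2],[5,50,95]),rect(P[~np.isnan(P[:,0])][:,:2]))
    for nm,m in dict(red=((H<12)|(H>168))&(S>90)&(z>.07),pad=(H>3)&(H<22)&(S>70)&(z<.05)&(z>-.02)&(y<-.15)&(y>-.4)&(x>.25)&(x<.5),gold=(H>15)&(H<35)&(S>80)&(z>.06),tall=(z>.06)).items():
        m=m&(x>.2)&(x<.65)&(y>-.4)&(y<.2)
        nn,l,s,c=cv2.connectedComponentsWithStats(m.astype(np.uint8))
        for i in range(1,nn):
            if s[i,4]>12: P=W[l==i]; print(nm,c[i].round(1),s[i,4],np.median(P,0).round(4),"z95",np.percentile(P[:,2],95).round(3),rect(P[:,:2]))
E
python3 - <<'E'
import cv2
p=cv2.imread("pics/top0.png");s=cv2.imread("pics/scene0.png")
a=cv2.resize(p[120:250,130:395],None,fx=3,fy=3,interpolation=cv2.INTER_CUBIC)
cv2.imwrite("pics/cropt.png",a)
E
```

```text
top fx 454.78636023551087 table z 0.0025908769585473346
rim z 0.1186650516348973 rect (array([ 0.5136, -0.2571]), array([0.1709, 0.1565]), 73.9) 522
 planeproj (array([ 0.5135, -0.2558]), array([0.1725, 0.1571]), 73.8)
lid [0.01332377 0.01801263 0.02556083 0.05370608]
 plate rect (array([0.5001, 0.2422]), array([0.1708, 0.1519]), 12.5)
 handle 126 [0.49952684 0.24061974 0.05106864] (array([0.4998, 0.2415]), array([0.0139, 0.0727]), 13.7)
 white [119.04123711 195.19816724] 3492 [ 0.51343274  0.42586952 -0.04054138] [-0.13662594  0.00324849  0.00962383] (array([0.5155, 0.4312]), array([0.3691, 0.1376]), 0.0)
 white [167.92465753 164.81164384] 292 [0.60383947 0.26647452 0.0199515 ] [0.00141625 0.02124981 0.03212298] (array([0.6059, 0.2689]), array([0.0476, 0.0628]), 12.0)
 white [106.46153846 212.06410256] 78 [ 0.46088091  0.49091458 -0.13369952] [-0.13873366 -0.13413132 -0.12871257] (array([0.4595, 0.4906]), array([0.0496, 0.0176]), 1.7)
 white [180.5234657  233.82310469] 277 [0.39895379 0.21952127 0.02232941] [0.00341598 0.02310729 0.03646514] (array([0.3981, 0.2223]), array([0.0413, 
[... 3103 characters left out ...]
243]), 2.4)
gold [312.3 225.8] 201 [ 0.5171 -0.2212  0.0996] z95 0.103 (array([ 0.5252, -0.2165]), array([0.0423, 0.0397]), 5.9)
tall [242.9 163.2] 265 [0.563  0.0835 0.093 ] z95 0.1 (array([0.5697, 0.0894]), array([0.0472, 0.0453]), 23.4)
tall [268.3 185.5] 929 [ 0.5343 -0.0379  0.101 ] z95 0.11 (array([ 0.5738, -0.0172]), array([0.1715, 0.0738]), 27.0)
tall [218.6 186.5] 290 [0.4478 0.0645 0.0943] z95 0.1 (array([0.4534, 0.0727]), array([0.049 , 0.0454]), 63.1)
tall [311.7 185.9] 172 [ 0.6389 -0.1224  0.0845] z95 0.099 (array([ 0.6407, -0.1179]), array([0.0181, 0.0433]), 1.8)
tall [320. 236.] 2962 [ 0.5143 -0.2403  0.0954] z95 0.12 (array([ 0.5114, -0.2541]), array([0.1762, 0.1623]), 74.1)
```

View pics/cropt.png

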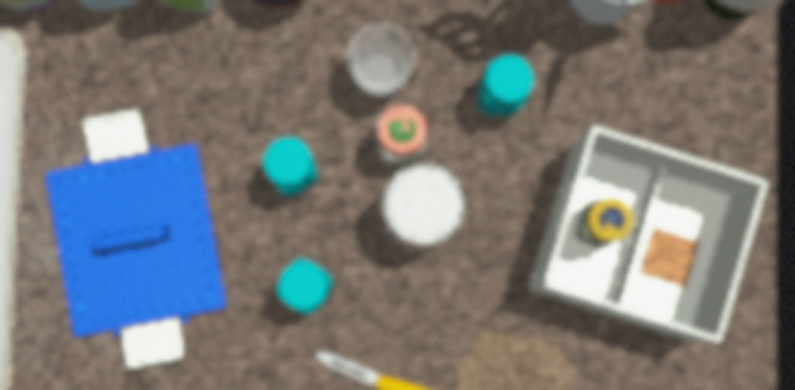

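The pad sits inside the tilted box's right half, and the tin and glass lie on a line at about 17.7° through the red jar. I'll refine the pad position, then pick and place the jar.

```bash
cat > mv.py <<'E'
import numpy as np
from scipy.spatial.transform import Rotation as R
from workcell import robot
BOX=np.array([.5125,-.2555]); BY=np.radians(73.9)   # box y direction
by=np.array([np.cos(BY),np.sin(BY)]); bx=np.array([by[1],-by[0]])
def quat(th):   # tool down, closing axis along heading th; half turn with the better joint 6
    y=np.array([np.cos(th),np.sin(th),0]);z=np.array([0,0,-1.])
    q=R.from_matrix(np.c_[np.cross(y,z),y,z]).as_quat(); return q[[3,0,1,2]]
def best(p,th):
    c=[]
    for t in(th,th+np.pi):
        j=robot.solve_ik(list(p),list(quat(t)))
        if j is not None: c.append((np.abs(np.array(j)-robot.get_state()["qpos"]).max()+ (abs(j[5])>2.7)*5,t,j))
    return min(c,key=lambda a:a[0])
def reach(p,th):
    c=best(p,th); robot.reach(list(p),list(quat(c[1]))); return c[1]
def line(p,v=.15,guard=None,th=None):
    return robot.servo_line(list(p),None if th is None else list(quat(th)),max_speed=v,guard=guard)
def st(*m):
    s=robot.get_state(); print(*m,"t%.1f"%s["clock"],"tcp",np.round(s["tcp_pos"],4),"w%.4f"%s["width"],"F",np.round(s["contact_force"],1),"g%.1f"%s["gripper_force"]); return s
E
python3 - <<'E'
from vis import *
from mv import *
for n in("top","scene"):
    f=np.load(n+"0.npz");p,d,K,T=f["p"],f["d"],f["K"],f["T"];W=world(p,d,K,T);x,y,z=np.moveaxis(W,-1,0)
    H,S,V=cv2.split(cv2.cvtColor(p,cv2.COLOR_BGR2HSV))
    rel=W[...,:2]-BOX; a,b=rel@bx,rel@by
    m=(S>70)&(abs(a)<.07)&(b<-.006)&(b>-.078)&(z<.06)
    if not m.any(): continue
    m=big(m); P=plane(np.argwhere(m)[:,::-1],.006,K,T); print(n,m.sum(),rect(P),((np.array(rect(P)[0])-BOX)@np.c_[bx,by]))
    for s in(1,-1):
        C=W[(S<60)&(V>170)&(abs(x-(.5+s*.105))<.05)&(abs(y-(.242+s*.025))<.05)&(z>.012)]
        r=(C[:,:2]-[.498,.242])@[np.cos(.221),np.sin(.221)]*s
        print(" clip",s,len(C),"slope angle",np.degrees(np.polyfit(r,C[:,2],1)[0]),np.round(np.percentile(r,[2,98]),3),np.round(np.percentile(C[:,2],[2,98]),3))
E
```

```text
top 224 (array([ 0.4985, -0.2943]), array([0.046 , 0.0452]), 73.1) [-0.0026911  -0.04116064]
 clip 1 258 slope angle 19.742702770660664 [0.088 0.126] [0.014 0.034]
 clip -1 254 slope angle 26.618056083230133 [0.082 0.122] [0.013 0.038]
scene 34 (array([ 0.5046, -0.2748]), array([0.0065, 0.0367]), 73.3) [-0.00223798 -0.02073382]
 clip 1 190 slope angle 17.67823400142302 [0.083 0.125] [0.014 0.032]
 clip -1 146 slope angle 25.67941517479431 [0.086 0.126] [0.013 0.036]
```

```bash
python3 - <<'E'
from mv import *
from vis import *
J=np.array([.6053,-.0188]); th=np.radians(107.7)
robot.grip(.082,20)
t=reach([*J,.26],th); st("above")
line([*J,.052],.15,guard=15); st("at jar")
robot.grip(.03,25); s=st("gripped")
line([*s["tcp_pos"][:2],.265],.2); st("lifted")
P=BOX+bx*-.0027+by*-.0413
t=reach([*P,.265],np.arctan2(bx[1],bx[0])); st("over box")
p,d=robot.snapshot("top"); cv2.imwrite("pics/held.png",cv2.resize(p[120:250,200:400],None,fx=3,fy=3))
p,d=robot.snapshot("scene"); cv2.imwrite("pics/held_s.png",cv2.resize(p[80:300,200:400],None,fx=2.7,fy=2.7))
E
```

```text
above t3.2 tcp [ 0.6053 -0.018   0.2599] w0.0821 F [-0.1 -0.2 -0.6] g0.0
at jar t4.7 tcp [ 0.6059 -0.0188  0.0529] w0.0821 F [ 0.6  0.8 -0.1] g0.0
gripped t5.3 tcp [ 0.6053 -0.0188  0.0521] w0.0456 F [-0.4  0.6  1.9] g25.0
lifted t6.5 tcp [ 0.6045 -0.0188  0.2637] w0.0454 F [ 0.2 -0.6 -0.7] g25.0
over box t7.9 tcp [ 0.4986 -0.294   0.2646] w0.0456 F [-0.3  0.4 -1.9] g25.0
```

View pics/held_s.png

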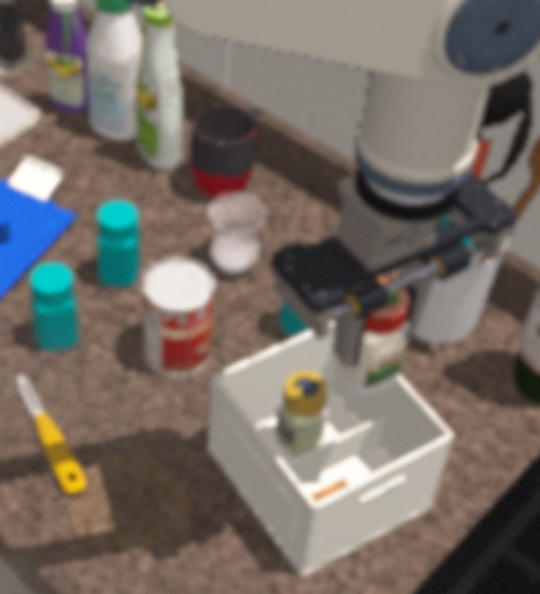

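The jar hangs upright in the fingers at about (385,340), over the empty compartment, and the glass and tin are undisturbed. Next I'll lower the jar, release it and go on to the lid.

```bash
python3 - <<'E'
from mv import *
from vis import *
P=BOX+bx*-.0027+by*-.0413
line([*P,.075],.15,guard=15); st("low")
r=line([*P,.053],.03,guard=5); s=st("down",r)
robot.grip(.068); robot.sleep(.3)
c=s["tcp_pos"]; line([*P,.27],.2); st("up")
L=np.array([.4985,.242]); lt=np.radians(12.6)
t=reach([*L,.25],lt); st("over lid",t)
p,d=robot.snapshot("top"); cv2.imwrite("pics/placed.png",cv2.resize(p[120:250,130:395],None,fx=3,fy=3))
K,T=[np.array(robot.get_calibration("top")[k]) for k in("camera_matrix","world_to_cam")]
W=world(p,d,K,T);H,S,V=cv2.split(cv2.cvtColor(p,cv2.COLOR_BGR2HSV));rel=W[...,:2]-BOX
m=(np.hypot(*np.moveaxis(rel,-1,0))<.09)&(W[...,2]>.085)&(W[...,2]<.11)&((H<12)|(H>168))&(S>60)
print("cap",m.sum(),[q for q in rect(W[m][:,:2])],(W[m][:,:2].mean(0)-P)@np.c_[bx,by],np.median(W[m][:,2]))
E
```

```text
low t9.4 tcp [ 0.499  -0.2948  0.0759] w0.0450 F [-0.3  0.6 -1.3] g25.0
down True t10.0 tcp [ 0.4983 -0.2944  0.0575] w0.0455 F [ 0.3 -0.5  3. ] g25.0
up t12.0 tcp [ 0.4978 -0.2941  0.2688] w0.0678 F [ 0.5 -0.9  0. ] g0.0
over lid 0.21991148575128552 t13.9 tcp [0.4989 0.2413 0.25  ] w0.0681 F [0.1 0.5 0.2] g0.0
cap 137 [array([ 0.4984, -0.2932]), array([0.0432, 0.044 ]), 28.7] [-0.00249516  0.00287069] 0.10284747406113402
```

View pics/placed.png

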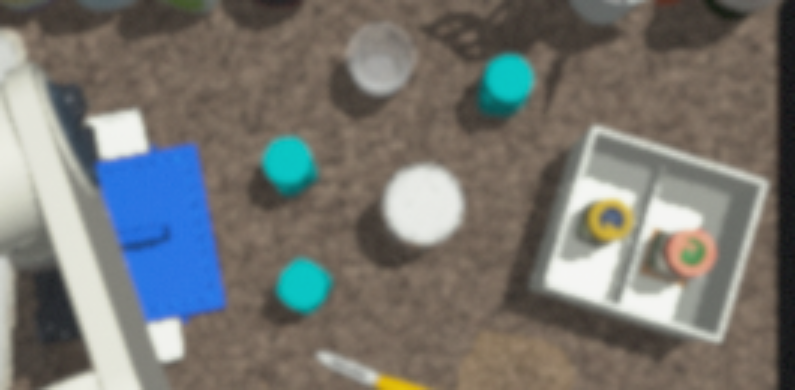

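The jar stands upright on the pad at (690,253), and the lid is untouched. Next I'll grasp the lid and hover it over the box to check alignment.

```bash
cat > lidvis.py <<'E'
from vis import *
from mv import *
def lidpose(n,tcpz,name=None):
    p,d=robot.snapshot(n);K,T=[np.array(robot.get_calibration(n)[k]) for k in("camera_matrix","world_to_cam")]
    W=world(p,d,K,T);H,S,V=cv2.split(cv2.cvtColor(p,cv2.COLOR_BGR2HSV))
    zt=tcpz+.005-.036+.008   # plate top
    m=big((H>105)&(H<125)&(S>130)&(abs(W[...,2]-zt)<.012)&(np.hypot(W[...,0]-BOX[0],W[...,1]-BOX[1])<.16))
    r=rect(plane(np.argwhere(m)[:,::-1],zt,K,T)); 
    print(n,"lid",m.sum(),r,"rel box",((np.array(r[0])-BOX)@np.c_[bx,by]).round(4))
    if name: cv2.imwrite(name,cv2.resize(p[100:270,250:450] if n=="top" else p[80:330,200:430],None,fx=2.3,fy=2.3))
E
python3 - <<'E'
from lidvis import *
L=np.array([.4985,.242])
line([*L,.06],.15,guard=15); line([*L,.0395],.05,guard=8); st("at lid")
robot.grip(0,40); s=st("gripped"); c=s["tcp_pos"]
line([*c[:2],.30],.2); st("lifted")
t=reach([*BOX,.30],BY); s=st("over box",t)
line([*BOX,.18],.15,guard=15); robot.sleep(.3); s=st("hover")
for n in("top","scene"): lidpose(n,s["tcp_pos"][2],f"pics/hov_{n}.png")
print(R.from_quat(s["ee_rot"][[1,2,3,0]]).as_matrix()[:,1], t)
E
```

```text
at lid t16.0 tcp [0.4983 0.2419 0.0391] w0.0676 F [0.5 0.6 0.3] g0.0
gripped t16.8 tcp [0.4988 0.2421 0.0396] w0.0138 F [ 1.5 -0.2  0.4] g40.0
lifted t18.3 tcp [0.4981 0.2418 0.2988] w0.0135 F [-0.2 -1.  -2.9] g40.0
over box 4.431390970813602 t20.1 tcp [ 0.5128 -0.2547  0.2999] w0.0137 F [-1.1  0.4 -3.2] g40.0
hover t21.3 tcp [ 0.5128 -0.2557  0.1806] w0.0136 F [ 0.4  1.1 -2.6] g40.0
top lid 888 (array([ 0.529 , -0.2118]), array([0.083 , 0.1548]), 68.9) rel box [0.0037 0.0466]
scene lid 2391 (array([ 0.5088, -0.259 ]), array([0.1733, 0.1526]), 74.3) rel box [-0.0026 -0.0044]
[-2.77382073e-01 -9.60759675e-01  1.81156489e-04] 4.431390970813602
```

View pics/hov_scene.png

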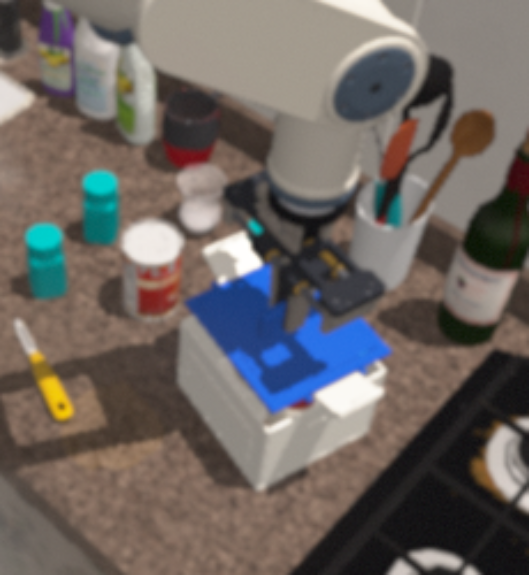

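The lid hangs level and aligned over the box, with its clips raised at both ends. The scene-camera angle is within 0.3° of the box. I'll lower it under a force guard and search sideways if it catches.

```bash
python3 - <<'E'
from mv import *
t=4.431390970813602
line([*BOX,.164],.05,guard=10)
offs=[(0,0)]+[(.002*a,.002*b) for a,b in[(1,0),(-1,0),(0,1),(0,-1),(1,1),(-1,-1),(1,-1),(-1,1)]]
for o in offs:
    P=BOX+bx*o[0]+by*o[1]
    if o!=(0,0): line([*P,.163],.05)
    r=line([*P,.151],.03,guard=8); s=st(o,r)
    if s["tcp_pos"][2]<.1535: break
    if s["clock"]>36: break
E
```

```text
(0, 0) True t22.3 tcp [ 0.5125 -0.2555  0.1516] w0.0137 F [-0.3  0.6  5.4] g40.0
```

The lid seated at once, with the TCP at 0.1516 m as expected. I'll release it and fold the clips, moving the closed fingertips in an arc about each hinge.

```bash
python3 - <<'E'
from lidvis import *
robot.grip(.05); robot.sleep(.3)
line([*BOX,.26],.2); s=st("released")
robot.grip(0,10)
th=np.arctan2(bx[1],bx[0])
for s in(1,-1):
    pos=lambda cr,cz:[*(BOX+by*s*(.0885+cr+.010)),.124+cz+.014]
    t=reach(pos(.024,.12),th)
    if s==1: lidpose("top",.151,"pics/home.png")
    line(pos(.024,.03),.15,guard=20)
    g=[]
    for a in(90,75,60,45,30,15,0):
        a=np.radians(a);f=np.array([np.sin(a),-np.cos(a)]);n=np.array([np.cos(a),np.sin(a)])
        c=.028*f+.0027*n; g.append(line(pos(*c),.06,guard=20))
    st("arc",s,g)
    print(line(pos(-.004,-.028),.03,guard=8)); st("press")
    line(pos(.03,-.028),.1); line(pos(.03,.13),.2)
robot.set_joints([1.318,0.353,1.633,0,1.155,-0.002]); st("away")
p,d=robot.snapshot("top"); q,d2=robot.snapshot("scene")
a=cv2.resize(p[150:250,290:400],None,fx=4,fy=4);b=cv2.resize(q[180:300,255:387],None,fx=400/120,fy=400/120)
cv2.imwrite("pics/end.png",cv2.resize(np.hstack([a,b[:400]]),(800,363)))
lidpose("top",.151)
K,T=[np.array(robot.get_calibration("top")[k]) for k in("camera_matrix","world_to_cam")]
W=world(p,d,K,T);H,S,V=cv2.split(cv2.cvtColor(p,cv2.COLOR_BGR2HSV));rel=(W[...,:2]-BOX)@np.c_[bx,by]
a,b=rel[...,0],rel[...,1];blue=(H>105)&(H<125)&(S>130)
m=blue&(abs(a)<.07)&(abs(b)<.075)&(abs(W[...,2]-.128)<.015);A=np.c_[rel[m],np.ones(m.sum())];print("plate plane",np.linalg.lstsq(A,W[m][:,2],rcond=None)[0])
h=blue&(abs(a)<.06)&(abs(b)<.03)&(W[...,2]>.15);print("handle",rel[h].mean(0),np.median(W[h][:,2]))
for s in(1,-1):
    m=(abs(a)<.02)&(b*s>.085)&(b*s<.14)&(W[...,2]>.03);print("clip",s,m.sum(),np.round(np.nanpercentile(b[m]*s,[50,98]),4) if m.any() else "")
E
```

```text
released t24.0 tcp [ 0.512  -0.2552  0.2591] w0.0500 F [ 0.   0.1 -0.8] g0.0
top lid 840 (array([ 0.4923, -0.2234]), array([0.1101, 0.0773]), 0.5) rel box [-0.0283  0.0252]
arc 1 [False, False, False, False, False, False, False] t29.1 tcp [ 0.5406 -0.1584  0.11  ] w0.0006 F [0.6 2.2 1.1] g1.0
True
press t29.3 tcp [ 0.5406 -0.1585  0.11  ] w0.0007 F [1.1 5.4 2.5] g2.4
arc -1 [False, False, False, False, False, False, False] t34.7 tcp [ 0.4845 -0.3523  0.11  ] w0.0006 F [0.3 0.3 0.1] g0.0
True
press t34.9 tcp [ 0.4849 -0.3507  0.1098] w0.0003 F [-1.6 -3.2  2.4] g1.6
away t39.9 tcp [0.1556 0.6057 0.2288] w-0.0001 F [-0.5 -0.5 -0.3] g0.0
top lid 3117 (array([ 0.5154, -0.2532]), array([0.177 , 0.1529]), 73.7) rel box [0.0021 0.003 ]
plate plane [0.00214739 0.00088953 0.1304005 ]
handle [0.00103635 0.00238588] 0.1637028542894997
clip 1 84 [0.0934 0.0986]
clip -1 28 [0.0878 0.0904]
```

View pics/end.png

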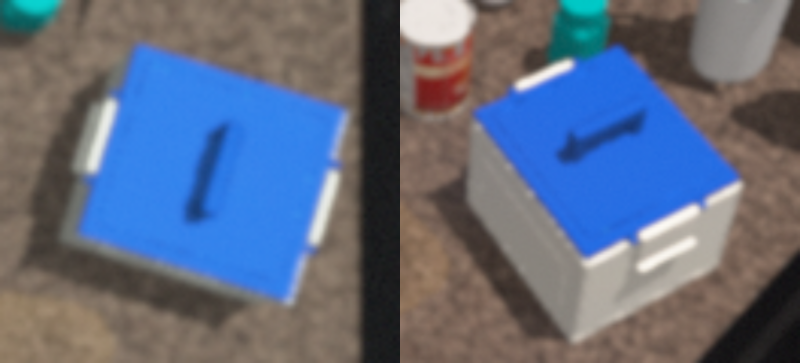

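The lid is home and level, with a plate slope under 0.003 rad and the handle within about 3 mm of the box centre. In the picture both clips lie along the walls, at (95,135)/(322,208) in the top view and (545,72)/(668,240) in the scene view. Each press also ended in firm contact with the flap at its flat position.

```bash
python3 -c "
from workcell import robot
print(robot.finish_job(), robot.get_state()['clock'])"
```

```text
the job is handed in; nothing more can be done
the job is handed in; nothing more can be done
```

The job is handed in at about 41 s of the 69 s allowed, but no verdict came back: in the last pictures the red-capped jar stood on the pad, the lid was level and home, and both clips were folded flat; the glass and tin showed no movement.

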